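Turn the tablet organiser's lid to the green compartment

ROBOT

A 7-joint arm with a two-finger parallel gripper is mounted at the origin on a cart in front of the work surface, level with it; the furniture and walls round the work are solid. World frame = base frame: x ahead of the robot, y to its left, z up, the work surface at z = 0. Lengths are in m, angles in rad, forces in N, time in s.
With the tool pointing down it reaches from about 0.4 to 0.875 m from the base axis. Payload 19.3 kg.
Tool frame: the origin (TCP) lies on the centre line of the jaws, within the pads' length; the fingertips stand 14 mm ahead of it and the grasp point (between the pads) lies 5 mm behind it (bot.tip_extent is the distance from the TCP to the fingertips, in m); z points along the fingers, y is the line along which they close (so a half turn about z gives the same grasp; the last joint's range is limited). The gripper opens to 85 mm and grips with 20 to 120 N. Pads are 22 mm wide; open, the fingers measure 114 mm over their backs; the gripper's body (76 mm by 85 mm) begins 54 mm behind the grasp point. The pads swing forward as they close: fully open they stand 13 mm farther back than shut.
Start: joints at [1.102, 0.521, -0.036, 1.599, 0.021, 1.021, -0.113], TCP at [0.243, -0.576, 0.245] pointing down, gripper open.
Joint ranges: [-2.91, 2.91], [-0.3, 2.13], [-1.5, 1.42], [0.17, 2.43], [-1.26, 4.41], [0.16, 1.93], [-2.52, 2.52]. Speed limits (rad/s): [1.89, 1.89, 2.39, 2.39, 3.01, 3.01, 3.01].

INTERFACE

Orientations are given as [roll, pitch, yaw] about the fixed x, y, z axes, in that order (R = Rz(yaw) Ry(pitch) Rx(roll)).
In Python, from workcell import monitor, grab_frame, camera_model, bot gives the robot as it stands.
- The arm moves only by the tool move_arm, never from a script. Its argument "moves" is a list of rows, each a list of 4 numbers: the shift along the world's x, y, z in mm, then the turn about the world's z in rad. A call has 1 to 12 rows; each row is the pose to reach, as a shift and turn from the pose commanded when the call began; what a row does not reach only later rows make up. A row lasts 1/8 s, in which the tool goes at most 62.5 mm and 10.7 degrees, less where a joint would pass 70% of its speed; a pose out of reach is approached as far as the arm can. A call with a gripper value outside its range is refused whole. "gripper" is the opening, from 0 (shut) to 1 (fully open), set as the call begins (left out, the last holds). The fingers move at their own pace and stop on an object; "newtons" is the grip in N (left out, the last holds). Time passes only in rows, so rows that repeat a pose let the fingers close. It gives the time, the measured TCP pose, the force, the opening and the grip force at its end, in the units of the state.
- monitor.observe(): the state, without advancing time (a new reading comes with each control period).
- grab_frame(name): name is "side" or "top"; returns the picture (384x512x3 uint8, blue, green, red); there is no depth.
- camera_model(name): a dict with "vfov" (degrees; the focal length in pixels is half the picture's height over the tangent of half this angle, whatever the lens; pixels are square), "cx", "cy" (the principal point, pixels), "k1" (the pictures are not rectified: a ray, as slopes to the right and down, at radius r is drawn at 1 + k1 r^2 times it, then the intrinsics apply), "R" (3x3) and "t" (3): a world point X has camera coordinates R X + t. Camera axes: x right, y down, z forward; pixel columns grow to the right and rows downward; lengths in m; the calibration is good to about 2 mm. A picture is of the moment at which its call begins. camera_model takes no time and is no camera call.
- bot.job_done(): hands the job in; it is judged then, once.
The state is a dict: "clock": time; "qpos": joint angles; "qd": joint speeds; "joint_efforts": joint torques, N m; "position": TCP position; "tool_rot": TCP orientation; "force": force on the tool from outside, world axes, zero at the start; "moment": the same for the moment, N m; "grip_width": finger opening in m; "finger_force": force on a finger pad.
Only numpy, scipy, OpenCV 4.12 (cv2) and the standard library are available. Lean on these libraries where they do the work, as an engineer would, in place of code of your own. Each camera call takes 0.05 s, during which the arm holds its last target. There are 200 camera calls.

TASK

Turn the round lid of the tablet organiser until its opening is over the compartment with the green stud, and let the lid drop fully home there, its tabs down in the notches of the rim, then let go of it. Do not take the lid out of the rim to turn it: lift it only a little, so that its tabs clear the notches, and leave the bowls, cups and glass around it where they stand.

Things in the scene. Friction and masses are not known exactly. Their poses are not given: they have to be found in the camera images.
- organiser: cream round tablet organiser, fixed to the bench, at any yaw. Origin: centre of its underside, z up. Base flange radius 82, 8 thick. Six compartments, centred at 0, 60, 120, 180, 240 and 300 degrees about its z from its x. On the flange outside each one stands a coloured stud: white at 0, black at 60, yellow at 120, blue at 300 degrees; green and red at 180 and 240, either way round
- rim (a point): centre of the organiser's rim, 46 above its origin. The round wall has inner radius 54 and outer radius 62. Six notches, 15 wide and 8 deep, are cut into the rim at 30, 90, 150, 210, 270 and 330 degrees from the organiser's x (between the compartments)
- stud_green: green stud, radius 7, 5 high, on the flange 72 from the organiser's axis: it marks the compartment to be opened, whose centre lies at the same angle about that axis. Origin: centre of its underside; its yaw means nothing
- lid: loose dark teal lid, 0.1 to 0.21 kg, inside the rim: disc of radius 52.5 (1.5 play all round), 12 thick. Origin: centre of the disc's underside; z up; x points to its opening. Start: tabs on top of the rim, origin 40 above the organiser's, opening between white and black studs. Home (at any compartment): tabs in notches, origin at 32; lifted over 14 from home the disc leaves the rim
- opening (a point): centre of the lid's opening at the top of the disc, 35 from the lid's axis along its x; the gap runs from radius 22 to 47, 22 degrees to either side of that x
- tab (a point): middle of the underside of one of the lid's three tabs (12 wide, 6 thick, undersides 6 above the lid's origin), which reach out over the rim to radius 64 at +30, +150 and -90 degrees from the lid's x; this is the one at -90. In the notches they stop the lid from turning: to turn it from there, lift it by 8
- grip (a point): middle of the lid's grip bar, on the lid's axis, 26 above the lid's origin. The bar runs along the lid's x across the middle of the disc: 40 long, 14 thick, from the disc's top (12 above the lid's origin) to 38 above that origin
- cupping_bowl_2: bystander: white bowl of dark coffee, 88 across, 57 high; origin under its centre
- dosing_cup: bystander: small steel cup, 60 across, 48 high; origin under its centre
- shot_glass: bystander: clear shot glass, 48 across, 58 high; origin under its centre

How it is judged:
At the end, for the whole second after the job is handed in: The centre of the lid's opening is within 45 mm, in plan, of the green stud (38 mm when right), and the lid lies home: level within 0.05 rad, its origin less than 34.5 mm above the organiser's and within 5 mm of its axis, at rest (horizontal distance between opening and stud_green below 0.045 m and z of lid in the frame of organiser below 0.0345 m and horizontal distance between lid and organiser below 0.005 m and angle between lid's own z axis and vertical below 0.05 rad and linear speed of lid below 0.01 m/s); the robot touches nothing.
It fails at once if the lid is lifted out of the rim (more than 24 mm above home) (z of lid in the frame of organiser above 0.056 m).
It fails at once if the bowl is moved more than 20 mm (distance of cupping_bowl_2 from where it was at the start of the episode above 0.02 m).
It fails at once if the steel cup is moved more than 20 mm (distance of dosing_cup from where it was at the start of the episode above 0.02 m).
It fails at once if the shot glass is moved more than 20 mm (distance of shot_glass from where it was at the start of the episode above 0.02 m).
It also fails if it takes over 64 s, if anything falls off the work surface, if the arm or the gripper's body presses on something with over 40 N, if the wrist force passes 120 N, or if a joint passes its speed limit or range.

## Working session

There is one attempt and no reset: what is moved stays moved. The work goes in short steps, Python scripts to look and compute and a tool call to move; the robot and the scene stay as the last step left them, time stands still between calls to the robot, and variables do not carry over. Pictures are saved under pics/ and viewed, at most 10 in all, crops included, and the job is handed in when it is done.

Besides the shell and the picture viewer there is one more tool, called after "Call:" as name(argument=value, ...), one argument or row to a line, values as JSON. move_arm: Moves the arm, as the interface text tells. Its arguments: {"type":"object","properties":{"moves":{"type":"array","items":{"type":"array","items":{"type":"number"}}},"gripper":{"type":"number"},"newtons":{"type":"number"}},"required":["moves"]}

```bash
mkdir -p pics; ls; python3 - <<'E'
from workcell import monitor, grab_frame, camera_model, bot
import cv2
for n in("top","side"):
    cv2.imwrite(f"pics/{n}0.png",grab_frame(n)); print(n,camera_model(n))
s=monitor.observe(); print(s["position"],s["tool_rot"],s["clock"],s["grip_width"],s["force"])
E
```

```text
pics
top {'vfov': 45.51027312522342, 'cx': 264.48126713616483, 'cy': 189.52324268520258, 'k1': -0.10675482752088822, 'R': array([[-2.22435067e-02, -9.99752573e-01,  1.36734987e-04],
       [-9.95570646e-01,  2.21379660e-02, -9.13728598e-02],
       [ 9.13472247e-02, -2.16858216e-03, -9.95816741e-01]]), 't': array([0.00116817, 0.56813652, 1.07067681])}
side {'vfov': 46.77540701740793, 'cx': 253.975188167589, 'cy': 187.59718951084872, 'k1': -0.17442198019353164, 'R': array([[ 0.97476938, -0.22320608,  0.00192533],
       [-0.11060898, -0.49049958, -0.86439332],
       [ 0.19388223,  0.84237118, -0.50281256]]), 't': array([-0.5649727 ,  0.11292544,  0.8775355 ])}
[ 0.24253212 -0.57573803  0.24479913] [-3.14064186e+00  9.42645049e-05  3.98760350e-01] 0.1 0.08509593923553618 [-0.27977318 -1.17630078 -0.04111493]
```

View pics/top0.png

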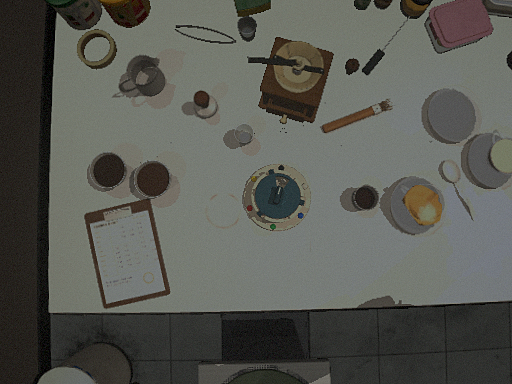

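View pics/side0.png

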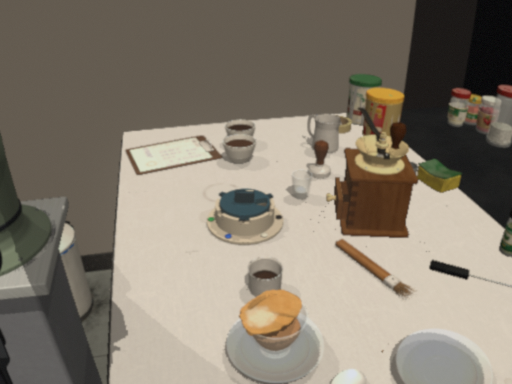

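The top view shows the organiser at about (277,197), with the glass at (243,133) and the steel cup at (365,197). The side view shows it at about (245,210). Next I'll crop both views and measure.

```bash
cat >h.py <<'E'
import numpy as np, cv2
from workcell import monitor, grab_frame, camera_model, bot
def K(n):
    m=camera_model(n); f=192/np.tan(np.radians(m["vfov"]/2)); return m,f
def ray(n,u,v):
    m,f=K(n); d=np.array([(u-m["cx"])/f,(v-m["cy"])/f]); s=d.copy()
    for _ in range(20): s=d/(1+m["k1"]*(s@s))
    return -m["R"].T@m["t"], m["R"].T@np.array([*s,1])
def plane(n,u,v,z):
    c,d=ray(n,u,v); return c+d*(z-c[2])/d[2]
def tri(p,q):  # top pixel, side pixel
    A=[];b=[]
    for n,x in(("top",p),("side",q)):
        c,d=ray(n,*x); d/=np.linalg.norm(d); P=np.eye(3)-np.outer(d,d); A.append(P); b.append(P@c)
    return np.linalg.lstsq(np.vstack(A),np.hstack(b),rcond=None)[0]
def proj(n,X):
    m,f=K(n); p=m["R"]@np.array(X)+m["t"]; s=p[:2]/p[2]; s=s*(1+m["k1"]*(s@s)); return s*f+[m["cx"],m["cy"]]
def blobs(im,box,lo,hi,amin=4):
    x0,y0,x1,y1=box; h=cv2.cvtColor(im,cv2.COLOR_BGR2HSV)[y0:y1,x0:x1]
    n,_,st,ce=cv2.connectedComponentsWithStats(cv2.inRange(h,lo,hi))
    return [(st[i,4],(ce[i]+[x0,y0]).round(1).tolist()) for i in range(1,n) if st[i,4]>=amin]
BOX={"top":(235,155,320,240),"side":(195,175,295,250)}
COL=dict(red=((0,120,60),(8,255,255)),red2=((172,120,60),(180,255,255)),green=((50,120,40),(80,255,255)),blue=((105,120,60),(130,255,255)),yellow=((22,120,90),(35,255,255)),teal=((85,80,20),(104,255,140)),black=((0,0,0),(180,255,45)))
E
python3 - <<'E'
from h import *
ims=[]
for n in("top","side"):
    im=cv2.imread(f"pics/{n}0.png")
    for c,(lo,hi) in COL.items(): print(n,c,blobs(im,BOX[n],lo,hi))
    x0,y0,x1,y1=BOX[n]; ims.append(cv2.resize(cv2.convertScaleAbs(im[y0:y1,x0:x1],alpha=1.5),(400,400 if n=="top" else 300),interpolation=cv2.INTER_CUBIC))
ims[1]=cv2.copyMakeBorder(ims[1],0,100,0,0,0)
cv2.imwrite("pics/c0.png",np.hstack(ims))
E
```

```text
top red [(np.int32(21), [249.0, 207.8])]
top red2 []
top green [(np.int32(20), [272.5, 226.2])]
top blue [(np.int32(22), [300.1, 215.1])]
top yellow [(np.int32(13), [252.8, 177.8])]
top teal [(np.int32(677), [277.4, 196.6]), (np.int32(4), [272.2, 170.8]), (np.int32(7), [276.3, 192.6]), (np.int32(4), [276.5, 197.2])]
top black [(np.int32(21), [280.9, 167.3]), (np.int32(12), [271.1, 171.2]), (np.int32(4), [280.5, 176.0]), (np.int32(6), [286.5, 178.0]), (np.int32(121), [274.7, 195.2]), (np.int32(5), [299.2, 203.4])]
side red []
side red2 []
side green [(np.int32(4), [210.5, 218.5])]
side blue [(np.int32(11), [227.7, 235.8])]
side yellow []
side teal [(np.int32(5), [256.8, 195.0]), (np.int32(126), [246.2, 209.5])]
side black []
```

View pics/c0.png

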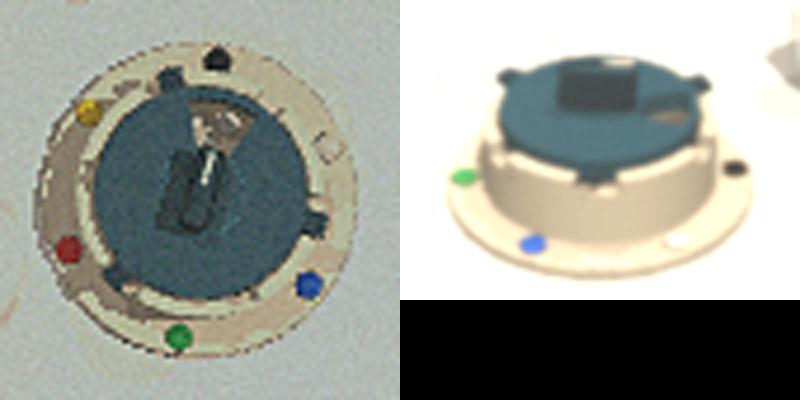

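```bash
python3 - <<'E'
from h import *
T={"blue":(300.1,215.1,300),"green":(272.5,226.2,240),"red":(249,207.8,180),"yellow":(252.8,177.8,120),"black":(280.9,167.3,60)}
print("tri green",tri((272.5,226.2),(210.5,218.5)),"blue",tri((300.1,215.1),(227.7,235.8)))
P=np.array([plane("top",u,v,.013)[:2] for u,v,_ in T.values()]); A=np.radians([a for *_,a in T.values()])
# fit P = c + .072*R(yaw)*[cos,sin]
M=np.zeros((10,4)); M[0::2]=np.c_[np.ones(5),0*A,np.cos(A),-np.sin(A)]; M[1::2]=np.c_[0*A,np.ones(5),np.sin(A),np.cos(A)]
s,r,_,_=np.linalg.lstsq(M,P.ravel(),rcond=None); yaw=np.arctan2(s[3],s[2])
print("org",s[:2],"radius",np.hypot(*s[2:]),"yaw",yaw,np.degrees(yaw),"res",np.abs(M@s-P.ravel()).max())
c=s[:2]
im=cv2.imread("pics/top0.png")
# lid : teal disc circle & opening, tabs in crop px
cr=lambda x,y:(x/400*85+235-.4,y/400*85+155-.4)
for name,p,z in(("open",(222,122),.052),("tabA",(172,79),.052),("tabB",(315,223),.052),("tabC",(120,278),.052)):
    X=plane("top",*cr(*p),z)[:2]-c; print(name,X,np.hypot(*X),np.degrees(np.arctan2(X[1],X[0])))
# side: bar ends and tabs triangulated
sc=lambda x,y:(x/4+195-.4,y/4+175-.4)
print("tabA",tri(cr(172,79),sc(706-400,84)),"tabB",tri(cr(315,223),sc(597-400,174)),"tabC",tri(cr(120,278),sc(510-400,76)))
h=cv2.cvtColor(im,cv2.COLOR_BGR2HSV)
m=cv2.inRange(h[155:240,235:320],(85,60,15),(110,255,150)); m=cv2.morphologyEx(m,cv2.MORPH_OPEN,np.ones((7,7)))
k,_=cv2.findContours(m,0,2); k=max(k,key=cv2.contourArea); (x,y),r=cv2.minEnclosingCircle(k)
print("disc",(x+235,y+155),r,plane("top",x+235,y+155,.052)-[*c,0])
j=bot; s=monitor.observe(); print(s["qpos"])
E
```

```text
tri green [ 0.47917689 -0.02878959  0.00975746] blue [ 0.50442016 -0.0962932   0.00878038]
org [ 0.55153798 -0.04047834] radius 0.0725270730810082 yaw -1.2125079653145348 -69.47158903851765 res 0.0008081522683681674
open [ 0.0343696  -0.01191957] 0.03637781553181671 -19.12683320596239
tabA [0.05649889 0.01246512] 0.05785762005976227 12.441618549823591
tabB [-0.01704005 -0.05677862] 0.059280472765015496 -106.70522585287873
tabC [-0.04212638  0.04052314] 0.05845302841178266 136.1112882307892
tabA [ 0.60948069 -0.02826668  0.04877539] tabB [ 0.53567932 -0.09774446  0.04783434] tabC [5.09435028e-01 6.14289000e-05 5.05324094e-02]
disc (285.0, 209.0) 13.601571083068848 [-0.03253621 -0.01772734  0.052     ]
[ 1.10183304  0.52194422 -0.036319    1.59992474  0.02122999  1.02106477
 -0.1127999 ]
```

Call:
move_arm(
  moves=[
    [309, 535, -60, -0.68],
    [309, 535, -60, -0.68],
    [309, 535, -60, -0.68],
    [309, 535, -60, -0.68],
    [309, 535, -60, -0.68],
    [309, 535, -60, -0.68],
    [309, 535, -60, -0.68],
    [309, 535, -60, -0.68],
    [309, 535, -60, -0.68],
    [309, 535, -60, -0.68],
    [309, 535, -60, -0.68],
    [309, 535, -60, -0.68],
  ],
  gripper=1,
)

```text
clock: 1.6
position: [0.5513, -0.0411, 0.1849]
tool_rot: [3.141, 0.001, -0.281]
force: [0.1, -0.8, -1.0]
grip_width: 0.0853
finger_force: 0.0
```

Call:
move_arm(
  moves=[
    [0, 0, 0, 0],
    [0, 0, 0, 0],
    [0, 0, 0, 0],
    [0, 0, 0, 0],
  ],
)

```text
clock: 2.1
position: [0.5516, -0.0412, 0.1854]
tool_rot: [-3.142, -0.0, -0.282]
force: [0.1, -1.0, 0.3]
grip_width: 0.0852
finger_force: 0.0
```

```bash
python3 - <<'E'
from h import *
s=monitor.observe(); print(s["position"],s["tool_rot"],s["qpos"],s["clock"],s["force"])
im=grab_frame("side"); x0,y0,x1,y1=195,110,315,250
cv2.imwrite("pics/s1.png",cv2.resize(im[y0:y1,x0:x1],None,fx=4,fy=4,interpolation=cv2.INTER_CUBIC))
E
```

```text
[ 0.55162234 -0.04119893  0.18536466] [-3.14154628e+00 -9.45946543e-05 -2.81641087e-01] [-0.02088465  0.48192221 -0.01590232  1.85009143  0.01016006  0.80955239
 -1.89442145] 2.1 [ 0.10732724 -0.95693685  0.34164341]
```

View pics/s1.png

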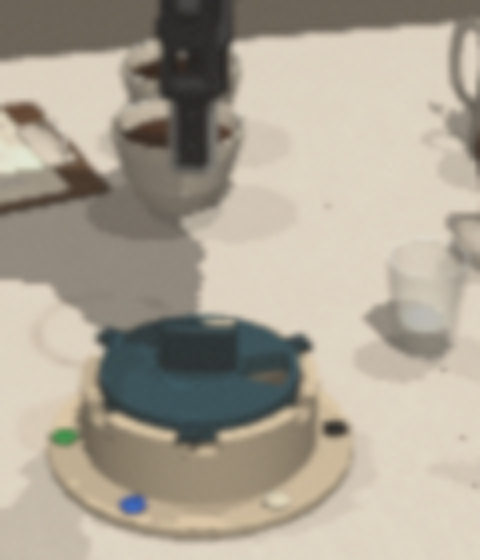

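The gripper hangs above the lid with its jaws across the bar (bar at crop (197,345), finger at (190,140)). Next I descend and close.

Call:
move_arm(
  moves=[
    [0, 0, -50, 0],
    [0, 0, -80, 0],
    [0, 0, -95, 0],
    [0, 0, -105, 0],
    [0, 0, -114, 0],
    [0, 0, -114, 0],
    [0, 0, -114, 0],
  ],
)

```text
clock: 3.02
position: [0.552, -0.041, 0.0719]
tool_rot: [-3.141, -0.001, -0.281]
force: [-0.3, 0.2, -0.0]
grip_width: 0.0855
finger_force: 0.0
```

Call:
move_arm(
  moves=[
    [0, 0, 0, 0],
    [0, 0, 0, 0],
    [0, 0, 0, 0],
    [0, 0, 0, 0],
    [0, 0, 0, 0],
    [0, 0, 0, 0],
    [0, 0, 0, 0],
    [0, 0, 0, 0],
    [0, 0, 0, 0],
    [0, 0, 0, 0],
  ],
  gripper=0,
  newtons=40,
)

```text
clock: 4.28
position: [0.5517, -0.041, 0.0714]
tool_rot: [-3.142, -0.0, -0.281]
force: [-1.8, 1.0, 5.6]
grip_width: 0.0133
finger_force: 41.8
```

Call:
move_arm(
  moves=[
    [0, 0, 2, 0],
    [0, 0, 4, 0],
    [0, 0, 4, 0],
    [0, 0, 4, 0],
  ],
)

```text
clock: 4.78
position: [0.5516, -0.0409, 0.0752]
tool_rot: [-3.142, 0.0, -0.281]
force: [1.0, -0.3, -0.7]
grip_width: 0.0131
finger_force: 41.0
```

```bash
python3 - <<'E'
from h import *
s=monitor.observe(); print(s["position"],s["tool_rot"],s["force"],s["moment"])
im=grab_frame("side"); x0,y0,x1,y1=195,150,315,250
cv2.imwrite("pics/s2.png",cv2.resize(im[y0:y1,x0:x1],None,fx=5,fy=5,interpolation=cv2.INTER_CUBIC))
E
```

```text
[ 0.55163085 -0.04093051  0.07524604] [-3.14155816e+00  6.61687477e-05 -2.81215963e-01] [ 1.04071901 -0.28338774 -0.66590585] [ 0.05119644 -0.02586436  0.00202414]
```

View pics/s2.png

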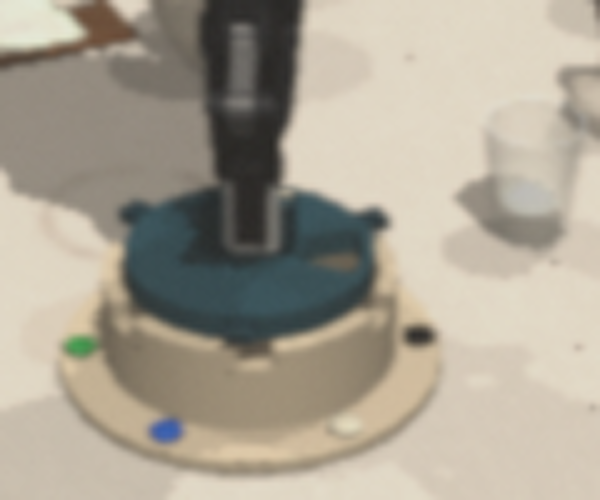

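The lid is clear of the rim by about 4 mm and level: tab at (245,330), notch below it at (255,358). Now I turn it.

Call:
move_arm(
  moves=[
    [0, 0, 0, 0.1],
    [0, 0, 0, 0.24],
    [0, 0, 0, 0.38],
    [0, 0, 0, 0.52],
    [0, 0, 0, 0.66],
    [0, 0, 0, 0.8],
    [0, 0, 0, 0.94],
    [0, 0, 0, 1.08],
    [0, 0, 0, 1.22],
    [0, 0, 0, 1.36],
    [0, 0, 0, 1.5],
    [0, 0, 0, 1.6],
  ],
)

```text
clock: 6.32
position: [0.5511, -0.0409, 0.075]
tool_rot: [-3.14, 0.0, 1.322]
force: [-4.5, 1.4, -2.3]
grip_width: 0.0129
finger_force: 41.0
```

Call:
move_arm(
  moves=[
    [0, 0, 0, 0.1],
    [0, 0, 0, 0.24],
    [0, 0, 0, 0.38],
    [0, 0, 0, 0.52],
    [0, 0, 0, 0.66],
    [0, 0, 0, 0.8],
    [0, 0, 0, 0.94],
    [0, 0, 0, 1.08],
    [0, 0, 0, 1.22],
    [0, 0, 0, 1.36],
    [0, 0, 0, 1.5],
    [0, 0, 0, 1.6],
  ],
)

```text
clock: 7.82
position: [0.5492, -0.0419, 0.0743]
tool_rot: [-3.139, -0.005, 2.922]
force: [-12.4, -3.4, -1.3]
grip_width: 0.0131
finger_force: 41.2
```

Call:
move_arm(
  moves=[
    [0, 0, 0, 0.057],
    [0, 0, 0, 0.057],
    [0, 0, 0, 0.057],
    [0, 0, 0, 0.057],
  ],
)

```text
clock: 8.32
position: [0.5493, -0.0418, 0.0742]
tool_rot: [-3.139, -0.005, 2.975]
force: [-10.7, -1.0, -1.8]
grip_width: 0.013
finger_force: 40.9
```

```bash
python3 - <<'E'
from h import *
s=monitor.observe(); print(s["position"],s["tool_rot"],s["force"],s["moment"],s["qpos"][6])
im=grab_frame("side"); t=grab_frame("top"); x0,y0,x1,y1=195,160,295,250
a=cv2.resize(im[y0:y1,x0:x1],(400,360),interpolation=cv2.INTER_CUBIC); b=cv2.resize(cv2.convertScaleAbs(t[152:242,232:322],alpha=1.5),(360,360),interpolation=cv2.INTER_CUBIC)
cv2.imwrite("pics/s3.png",np.hstack([a,b]))
E
```

```text
[ 0.54925618 -0.04177488  0.07422044] [-3.13933737 -0.00486573  2.97492103] [-10.68386804  -0.99670859  -1.83039712] [-0.41849015  2.74730276 -0.21817493] 0.6874980041061187
```

View pics/s3.png

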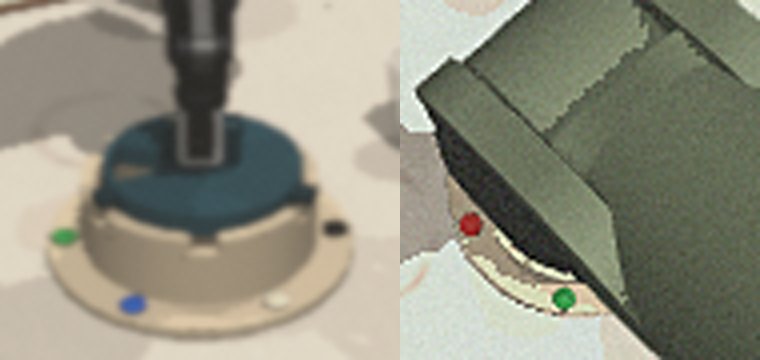

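The opening is now on the green side (about (135,170)). The tab at (203,238) lies over its notch. The −11 N side force shows the lid pressing on the rim wall, so I shift slightly to relieve it, then lower.

Call:
move_arm(
  moves=[
    [-1.5, -0.5, 0, 0],
    [-3, -0.5, 0, 0],
    [-3, -0.5, 0, 0],
    [-3, -0.5, 0, 0],
  ],
)

```text
clock: 8.93
position: [0.5488, -0.0415, 0.0754]
tool_rot: [-3.141, 0.0, 2.976]
force: [-0.5, -0.2, -1.0]
grip_width: 0.0131
finger_force: 40.9
```

Call:
move_arm(
  moves=[
    [0, 0, -2, 0],
    [0, 0, -4, 0],
    [0, 0, -6, 0],
    [0, 0, -6, 0],
    [0, 0, -6, 0],
  ],
)

```text
clock: 9.55
position: [0.5487, -0.0414, 0.0693]
tool_rot: [3.142, 0.0, 2.976]
force: [-1.2, -0.6, -0.8]
grip_width: 0.013
finger_force: 41.0
```

Call:
move_arm(
  moves=[
    [0, 0, -2, 0],
    [0, 0, -4, 0],
    [0, 0, -6, 0],
    [0, 0, -6, 0],
    [0, 0, -6, 0],
  ],
)

```text
clock: 10.18
position: [0.5487, -0.0414, 0.0634]
tool_rot: [-3.141, 0.0, 2.976]
force: [-3.0, -0.2, 6.5]
grip_width: 0.013
finger_force: 41.9
```

Call:
move_arm(
  moves=[
    [0, 0, 0, 0],
    [0, 0, 0, 0],
    [0, 0, 0, 0],
    [0, 0, 0, 0],
    [0, 0, 0, 0],
    [0, 0, 0, 0],
    [0, 0, 0, 0],
    [0, 0, 0, 0],
  ],
  gripper=0.7,
)

```text
clock: 11.18
position: [0.5487, -0.0415, 0.0633]
tool_rot: [-3.142, 0.0, 2.976]
force: [-0.6, -0.8, -0.5]
grip_width: 0.0601
finger_force: 0.0
```

Call:
move_arm(
  moves=[
    [0, 0, 10, 0],
    [0, 0, 40, 0],
    [0, 0, 90, 0],
    [0, 0, 140, 0],
    [0, -60, 150, 0],
    [0, -120, 150, 0],
    [0, -180, 150, 0],
    [0, -240, 150, 0],
    [0, -260, 150, 0],
    [0, -260, 150, 0],
    [0, -260, 150, 0],
  ],
)

```text
clock: 12.55
position: [0.549, -0.2997, 0.2137]
tool_rot: [3.141, 0.0, 2.978]
force: [-0.0, 0.2, 0.6]
grip_width: 0.0599
finger_force: 0.0
```

```bash
python3 - <<'E'
from h import *
s=monitor.observe(); print(s["position"],s["force"],s["clock"])
im=grab_frame("side"); t=grab_frame("top"); x0,y0,x1,y1=195,160,295,250
a=cv2.resize(im[y0:y1,x0:x1],(400,360),interpolation=cv2.INTER_CUBIC); b=cv2.resize(cv2.convertScaleAbs(t[152:242,232:322],alpha=1.5),(360,360),interpolation=cv2.INTER_CUBIC)
cv2.imwrite("pics/s4.png",np.hstack([a,b]))
E
```

```text
[ 0.54902218 -0.29967972  0.21373317] [-0.01945354  0.16081721  0.58749819] 12.55
```

View pics/s4.png

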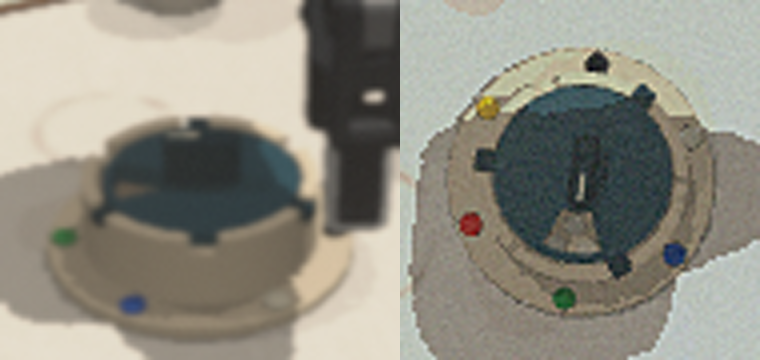

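The lid sits down in the rim with its tabs in the notches (tab in its notch at side (203,237)). The opening at top (573,232) faces the green stud at (565,298), and the gripper is clear. I'm handing the job in.

```bash
python3 -c "
from workcell import bot
print(bot.job_done())"
```

```text
the job is handed in; nothing more can be done
None
```

I turned the lid to the green-stud compartment, lowered it home with its tabs in the notches, let go and handed the job in at about 12.6 s; the last pictures show it seated, but the hand-in returned no verdict.

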